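# Weigh a lidded tub on a hand spring scale and set it on the mat

### The arm

A 6-joint arm with a two-finger parallel gripper is mounted at the origin on a cart in front of the work surface, level with it; the furniture and walls round the work are solid. World frame = base frame: x ahead of the robot, y to its left, z up, the work surface at z = 0. Lengths are in mm, angles in rad, forces in N, time in s.
With the tool pointing down it reaches from about 350 to 875 mm from the base axis. Payload 4.2 kg.
Tool frame: the origin (TCP) lies between the finger pads; the fingertips stand 25 mm ahead of it and the grasp point (between the pads) lies 6 mm ahead of it; z points along the fingers, y is the line along which they close (so a half turn about z gives the same grasp; the last joint's range is limited). The gripper opens to 85 mm and grips with 20 to 120 N. Pads are 22 mm wide; open, the fingers measure 114 mm over their backs; the gripper's body (76 mm by 85 mm) begins 54 mm behind the grasp point. The pads swing forward as they close: fully open they stand 13 mm farther back than shut.
Start: joints at [-0.886, 0.385, 0.008, 0, -1.194, -0.259], TCP at [258.168, -569.165, 256.312] pointing down, gripper open.
Joint ranges: [-3.14, 3.14], [-1.21, 2.06], [-1.07, 1.41], [-3.16, 2.05], [-2.99, -0.16], [-3.1, 3.1]. Speed limits (rad/s): [2.79, 2.79, 3.14, 3.14, 3.14, 3.14].

### API

Orientations are given as a unit quaternion [x, y, z, w].
In Python, from bench import arm gives the robot as it stands.
- The arm moves only by the shell command python3 -m pendant 'ROWS'. ROWS is JSON, a list of rows, each a list of 7 numbers: the shift along the tool's x, y, z in m, then the turn, a rotation vector about the tool's x, y, z in degrees, then the finger opening in m, from 0 to 0.0854. In form: [[x, y, z, wx, wy, wz, fingers], ...]. A call has 1 to 12 rows; each row shifts and turns the commanded pose from where the row before left it, along the tool's axes as they then stand; what a row does not reach is not made up. A row lasts 1/10 s, in which the tool goes at most 50 mm and 8.59 degrees, less where a joint would pass 70% of its speed; a pose out of reach is approached as far as the arm can. A call is refused whole if a number of a shift passes 0.05 or a number of a turn 8.59, either way. A call with a gripper value outside its range is refused whole. The fingers move at their own pace and stop on an object; the grip force is fixed at half the most. Time passes only in rows, so rows that do not move let the fingers close. It gives the time, the measured TCP pose, the force, the opening and the grip force at its end, in the units of the state.
- arm.read_state(): the state, without advancing time (a new reading comes with each control period).
- arm.get_image(name): name is "scene" or "top" or "wrist"; returns a dict with "image" (400x640x3 uint8, red, green, blue), "fx", "fy", "cx", "cy" (pixels), "xyz" and "rotation" of the camera in the world. Camera axes: x right, y down, z forward; pixel columns grow to the right and rows downward; lengths in mm; the calibration is good to about 2 mm. A picture is of the moment at which its call begins. There is no depth.
- arm.job_done(): hands the job in; it is judged then, once.
The state is a dict: "clock": time; "joints": joint angles; "joint_vel": joint speeds; "joint_efforts": joint torques, N m; "position": TCP position; "ee_rot": TCP orientation; "contact_force": force on the tool from outside, world axes, zero at the start; "wrist_torque": the same for the moment, N m; "gripper_width": finger opening in mm; "grasp_force": force on a finger pad.
Only numpy, scipy, OpenCV 4.12 (cv2) and the standard library are available. Lean on these libraries where they do the work, as an engineer would, in place of code of your own. Each camera call takes 0.05 s, during which the arm holds its last target. There are 200 camera calls.

### The job

Take the orange hand scale out of its stand, hook it under the wire handle of the lidded tub, take up the slack to a pull of about 1.5 N and pause there for a second while the tub still stands; then raise it gently until the tub hangs 1 to 2 cm clear of the table and hold it still for a second so that the scale can be read. Keeping it hanging low, always less than 3 cm up, carry it to the round blue mat, set it down softly in the middle, unhook the scale without upsetting the tub and hang the scale back in its stand. Lift the tub with the scale only, never with the gripper, do not force the hook, and leave the other things alone.

Things in the scene. Friction and masses are not known exactly. Their poses are not given: they have to be found in the camera images.
- scale: Hand spring scale (tubular balance), upright, 140 g. Origin in the middle of its orange grip block, z up along its length. Grip block 30 (x) x 24 (y) x 48 mm (z -21 to +27): grip it across y, from above, at its middle. Below: black flange 44 (x) x 54 (y) mm, z -26 to -32; barrel 26 mm in diameter, z -32 to -80; then the hook.
- barrel_end (a point): Centre of the barrel's lower end, 80 mm below the scale's origin. Out of it slides, straight down on a spring, a rod with a steel hook. It stays up until about 0.3 N of load, then sinks about 10 mm per N (100 N/m), end stop at 85 mm. How far it has sunk is not measured: feel the load on the tool.
- hook_rest (a point): Lowest inside point of the hook while the spring is unloaded (moves with the scale's body, not with the sinking hook): x 0, z -136.5 in the scale's frame. Hook: 5 mm round steel in the scale's xz plane, underside z -141.5, back at x +17, mouth open towards -x; a bar at x 0 has free room from z -91 down to the seat.
- hook_tip_rest (a point): Top of the hook's tip, spring unloaded: x -16 (outside x -18.5), z -123.5 in the scale's frame. To catch a bar, come down on its side with the scale's +x pointing away from the bar, tip below the bar, move the scale along its -x so that the tip passes under the bar until the bar is at x 0, then go up. To unhook: down, then along +x.
- stand: Fixed grey stand with a two-armed dark fork, front towards its -x. Origin on the table under the middle of the fork; foot plate 115 x 90 mm (x -36 to +80), column 18 mm in diameter at x +52. Fork arms 10 x 10 mm, x -26 to +46, at y +-22, tops at z 130, gap 34 mm, open at the front and above; a 4 mm high lip at the front end of each arm.
- stand_seat (a point): Scale's origin when it hangs home in the fork, flange on the arms, hook down: above the stand's origin, 162 mm over the table, axes those of the stand. The scale starts here, its x within 0.12 rad of the stand's x. It goes in or out straight from above, or, raised 8 mm or more, along the stand's x through the open front.
- tub: White round tub, blue lid, filled and closed; origin at the centre of its underside, z up; 76 to 82 mm in diameter, lid 88 mm, lid's top at z 60. Weight unknown, about 0.27 to 0.70 kg. A 5 mm steel wire handle stands upright over it in the tub's yz plane, 95 mm wide, peak at y 0, falling 8 mm over the first 26 mm to either side.
- handle_low (a point): Centre of the handle's wire at its peak when the handle is pushed down: z 96 in the tub's frame, 36 mm above the lid (moves with the tub, not with the handle). The handle is a stiff push fit in the tub's ears: it stands pulled up by 0 to 20 mm from this point, a different amount each time that is not measured (seen or felt only), and stays so under the tub's weight.
- mat: Round blue rubber mat fixed on the table, 120 mm in diameter, 2 mm thick, with a thin white ring 60 mm across; origin at its centre on the table.
- glue: Loose bystander: white glue bottle with blue tip, 36 x 36 x 122 mm, origin at its base.
- dish_grey: Loose bystander: grey round dish, 63 mm wide, 34 high, origin at its base.
- dish_red: Loose bystander: red round dish, 51 mm wide, 28 high, origin at its base.
- pliers: Loose bystander: pliers with red handles, 122 x 45 x 12 mm, origin at the underside.

How it is judged (in metres and radians):
On the way, in this order (a step that is already met when the one before it is completed fails the run):
1. hooked on, the scale pulls at the tub with 1 to 2 N for 0.8 s while the tub still stands where it was (contact force between scale and tub between 1 and 2 N and height (world z) of tub below 0.002 m and angle between tub's own z axis and vertical below 0.03 rad and distance of tub from where it was at the start of the episode below 0.02 m), for 0.8 s.
2. the tub hangs on the scale alone, held still 4 to 25 mm clear of the table for 0.8 s (height (world z) of tub between 0.004 and 0.025 m and contact force between scale and tub above 1.5 N and linear speed of tub below 0.04 m/s and angle between tub's own z axis and vertical below 0.2 rad), for 0.8 s.
3. the tub stands on the mat, unhooked (horizontal distance between tub and mat below 0.03 m and height (world z) of tub below 0.004 m and angle between tub's own z axis and vertical below 0.05 rad and contact force between scale and tub below 0.1 N), for 0.2 s.
At the end, for the whole second after the job is handed in: The tub stands upright and at rest on the mat, its centre within 30 mm of the mat's centre, free of the scale; the scale hangs upright in the stand's fork, its origin within 12 mm of the stand_seat point, at rest (all of step 3 and height (world z) of tub above 0 m and linear speed of tub below 0.02 m/s and distance between scale and stand_seat below 0.012 m and angle between scale's own z axis and vertical below 0.1 rad and linear speed of scale below 0.03 m/s); the robot touches nothing.
It fails at once if the tub is raised more than 30 mm above the table, or tips by more than 0.35 rad (height (world z) of tub above 0.03 m or angle between tub's own z axis and vertical above 0.35 rad).
It fails at once if the scale and the tub press on each other with more than 11 N (jerk, hook forced), or the tub bumps down on the mat with more than 20 N (contact force between scale and tub above 11 N or contact force between tub and mat above 20 N).
It fails at once if the gripper or arm touches the tub (contact force between any of the fingers, the arm and tub above 1 N).
It fails at once if the tub is dragged along or set down on the bare table, more than 30 mm from where it stood (distance of tub from where it was at the start of the episode above 0.03 m and horizontal distance between tub and mat above 0.09 m and height (world z) of tub below 0.001 m).
It fails at once if a bystander is moved by more than 20 mm (distance of any of glue, dish_grey, dish_red, pliers from where it was at the start of the episode above 0.02 m).
It also fails if it takes over 72 s, if anything falls off the work surface, if the arm or the gripper's body presses on something with over 40 N, if the wrist force passes 120 N, or if a joint passes its speed limit or range.

## Working session

There is one attempt and no reset: what is moved stays moved. The work goes in short steps, Python scripts to look and compute and a shell command to move; the robot and the scene stay as the last step left them, time stands still between calls to the robot, and variables do not carry over. Pictures are saved under pics/ and viewed, at most 10 in all, crops included, and the job is handed in when it is done.

```bash
ls; mkdir -p pics; python3 - <<'E'
from bench import arm
import cv2,numpy as np
np.set_printoptions(suppress=True,precision=4)
s=arm.read_state(); print(s)
for n in("scene","top"):
    d=arm.get_image(n); cv2.imwrite(f"pics/{n}0.png",d["image"][:,:,::-1])
    print(n,{k:v for k,v in d.items() if k!="image"})
E
```

```text
pics
{'clock': 0.0, 'joints': array([-0.8864,  0.3855,  0.0066, -0.0005, -1.194 , -0.2586]), 'joint_vel': array([-0.0001, -0.0007,  0.0007,  0.0017,  0.0008, -0.0003]), 'joint_efforts': array([ -0.0006, -39.229 ,  18.8387,   4.186 ,  -0.0047,  -0.    ]), 'position': array([ 257.9574, -568.7023,  255.2316]), 'ee_rot': array([-0.2112,  0.9774,  0.001 , -0.0003]), 'contact_force': array([0.0691, 0.1385, 0.0669]), 'wrist_torque': array([ 0.0196, -0.0321,  0.0284]), 'grasp_force': 0.0, 'gripper_width': 85.1729826605349}
scene {'fx': 503.1821861165563, 'fy': 503.1821861165563, 'cx': 320.40696063269087, 'cy': 198.0055806672864, 'xyz': array([-86.8884, 625.3374, 761.2582]), 'rotation': array([-0.3154,  0.8237, -0.4357,  0.1794])}
top {'fx': 502.2363739516091, 'fy': 502.2363739516091, 'cx': 315.824984114499, 'cy': 202.2284454443787, 'xyz': array([ 458.3409, -105.48  , 1249.7608]), 'rotation': array([ 0.7085, -0.7031,  0.0439, -0.0404])}
```

View pics/scene0.png

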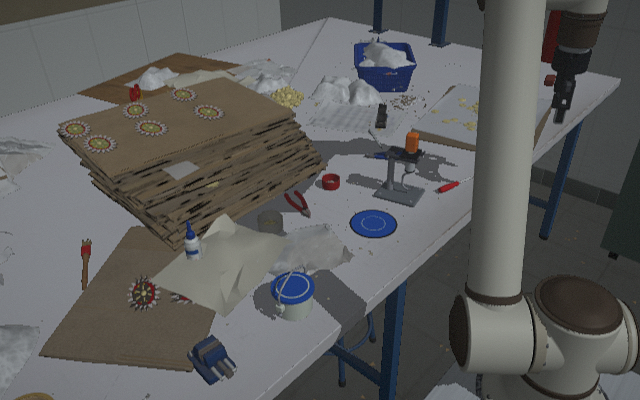

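View pics/top0.png

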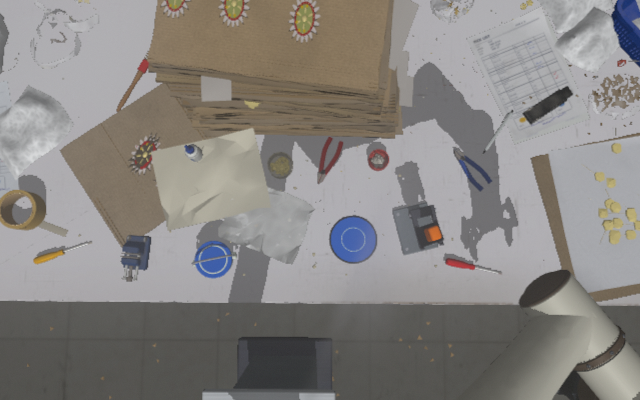

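The scene view shows the scale in its stand (orange grip ≈ (412,140)), the mat (373,223) and the tub (292,290). The top view has the mat at (353,239), the tub lid at (213,259) and the orange grip at (432,234). I'll zoom in on these next.

```bash
cat > h.py <<'E'
from bench import arm
import cv2,numpy as np
from scipy.spatial.transform import Rotation as R
np.set_printoptions(suppress=True,precision=2)
def ray(d,u,v):
    r=R.from_quat(d["rotation"]).apply([(u-d["cx"])/d["fx"],(v-d["cy"])/d["fy"],1]); return d["xyz"],r
def plane(d,u,v,z):
    o,r=ray(d,u,v); return o+r*(z-o[2])/r[2]
def proj(d,p):
    c=R.from_quat(d["rotation"]).inv().apply(np.atleast_2d(p)-d["xyz"])
    return np.c_[d["cx"]+d["fx"]*c[:,0]/c[:,2],d["cy"]+d["fy"]*c[:,1]/c[:,2]]
def blob(img,mask,box):
    x0,y0,x1,y1=box; m=np.zeros_like(mask); m[y0:y1,x0:x1]=mask[y0:y1,x0:x1]
    n,l,s,c=cv2.connectedComponentsWithStats(m.astype(np.uint8)); i=1+np.argmax(s[1:,4])
    return c[i],s[i],(l==i)
E
python3 - <<'E'
from h import *
D={n:arm.get_image(n) for n in("scene","top")}
def crop(n,cx,cy,w,h):
    return cv2.resize(D[n]["image"][cy-h//2:cy+h//2,cx-w//2:cx+w//2,::-1],(400,300),interpolation=cv2.INTER_CUBIC)
cv2.imwrite("pics/c1.png",np.vstack([np.hstack([crop("top",418,230,80,60),crop("top",214,258,80,60)]),np.hstack([crop("scene",405,165,120,90),crop("scene",292,290,120,90)])]))
for n,boxes in(("top",dict(mat=(325,210,385,270),lid=(190,235,240,285),grip=(415,210,450,255))),("scene",dict(mat=(340,200,405,245),lid=(265,265,320,310),grip=(395,120,430,160)))):
    d=D[n];im=d["image"].astype(int);r,g,b=im[...,0],im[...,1],im[...,2]
    for k,bx in boxes.items():
        m=(r>g+50)&(r>b+50) if k=="grip" else (b>r+40)
        c,s,_=blob(im,m,bx)
        if k!="grip": 
            cs,_=cv2.findContours(_.astype(np.uint8),cv2.RETR_EXTERNAL,cv2.CHAIN_APPROX_NONE); e=cv2.fitEllipse(cv2.convexHull(max(cs,key=len)))
            c=e[0]
        print(n,k,np.array(c),s,plane(d,*c,dict(mat=2,lid=60,grip=189 if n=="top" else 165)[k]))
E
```

```text
top mat [352.69 239.04] [ 331  217   45   45 1603] [ 516.67 -203.39    2.  ]
top lid [213.69 266.17] [195 256  37  23 504] [447.89 127.66  60.  ]
top grip [434.38 233.27] [428 226  13  15 141] [ 521.42 -361.52  189.  ]
scene mat [373.05 223.33] [351 210  45  27 948] [ 514.2  -202.47    2.  ]
scene lid [296.88 288.45] [280 272  35  33 760] [450.21 130.25  60.  ]
scene grip [413.93 138.69] [407 132  12  20  84] [ 527.9 -381.5  165. ]
```

View pics/c1.png

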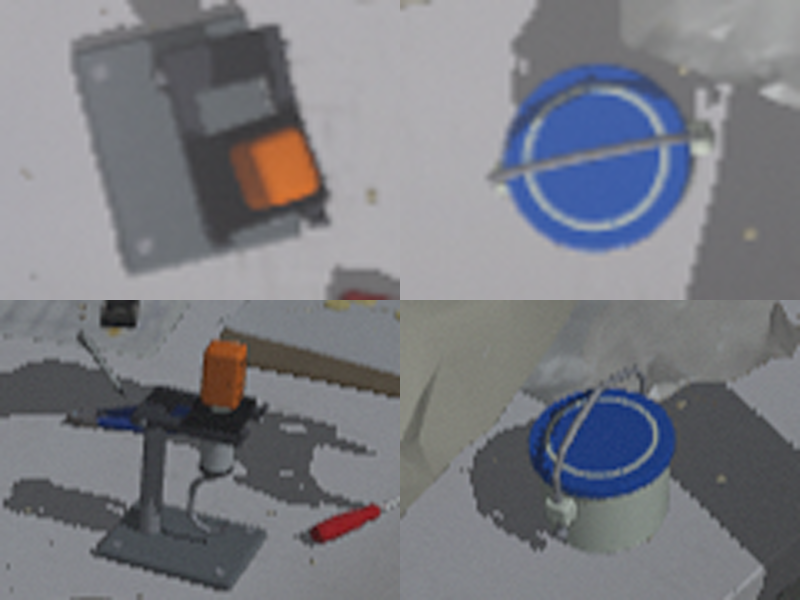

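The zoom shows the stand's plate corners in the top crop at (75,50) and (130,270), the grip's top face centred near (285,167), and the handle wire running from (490,180) to (705,138). In the scene crop, the fork front is at the right and the hook is visible. I'll fit poses by least squares.

```bash
cat > fit.py <<'E'
from h import *
from scipy.optimize import least_squares
D={n:arm.get_image(n) for n in("scene","top")}
def T(p,x,y,a): return np.asarray(p,float)@R.from_euler('z',a).as_matrix().T+[x,y,0]
# orange silhouettes -> bounding boxes
B={}
for n,bx in(("top",(415,215,450,250)),("scene",(398,122,428,160))):
    h=cv2.cvtColor(D[n]["image"],cv2.COLOR_RGB2HSV); m=(h[...,0]<18)&(h[...,1]>150)&(h[...,2]>50)
    c,s,_=blob(None,m,bx); B[n]=np.array([s[0],s[1],s[0]+s[2],s[1]+s[3]])-.5; print(n,B[n],c)
g=[[x,y,z] for x in(-15,15) for y in(-12,12) for z in(141,189)]
tc=lambda u,v:(378+u/5-.4,200+v/5-.4)
sc=lambda u,v:(345+u/3.333-.35,120+(v-300)/3.333-.35)
def res(p):
    x,y,a,t=p[:4]; r=[]
    for n in B:
        q=proj(D[n],T(g,x,y,a)); r+=list(np.r_[q.min(0),q.max(0)]-B[n])
    for (px,uv,n) in [((-36,45),tc(130,272),"top"),((80,45),tc(74,50),"top"),((80,45),sc(92,550),"scene"),((-36,45),sc(232,588),"scene"),((-36,-45),sc(265,530),"scene")]:
        r+=list(proj(D[n],T([[*px,t]],x,y,a))[0]-uv)
    return r
s=least_squares(res,[520,-365,.2,8],loss="soft_l1"); print("stand",s.x,np.array(res(s.x)))
# lid: whole hull
for n,bx in(("top",(192,238,238,282)),("scene",(268,265,318,312))):
    im=D[n]["image"].astype(int); m=np.zeros(im.shape[:2],np.uint8); x0,y0,x1,y1=bx
    m[y0:y1,x0:x1]=(im[...,2]>im[...,0]+40)[y0:y1,x0:x1]
    cs,_=cv2.findContours(m,cv2.RETR_EXTERNAL,cv2.CHAIN_APPROX_NONE); hull=cv2.convexHull(np.vstack(cs)); e=cv2.fitEllipse(hull)
    print(n,"lid",e,plane(D[n],*e[0],57))
a=plane(D["top"],*[194+90/5,228+180/5],70);b=plane(D["top"],*[194-20+ (490-400)/5-.4,228+180/5-.4],70);c=plane(D["top"],*[174+(705-400)/5-.4,228+138/5-.4],70)
print("ears",b,c,np.linalg.norm(b-c),"yaw",np.arctan2(-(b-c)[0],(b-c)[1]))
E
python3 fit.py
```

```text
top [427.5 225.5 440.5 240.5] [434.41 233.13]
scene [405.5 132.5 418.5 152.5] [411.8  141.81]
stand [ 524.2  -364.08    0.24    5.89] [-4.18 -1.73  2.37  0.64 -2.17 -2.58  0.88  0.66  0.12  0.84 -0.33 -0.3
  0.57 -0.04 -0.79 -0.38  0.7   0.45]
top lid ((212.86370849609375, 259.1966247558594), (36.79511642456055, 37.55436706542969), 17.59388542175293) [464.15 130.72  57.  ]
scene lid ((292.2082824707031, 287.33740234375), (32.77812576293945, 43.97267532348633), 85.79022979736328) [461.74 132.05  57.  ]
ears [453.54 177.28  70.  ] [473.73  77.75  70.  ] 101.549808610852 yaw 0.20018318593579595
```

```bash
cat >> h.py <<'E'
def go(x,y,z,yaw=None):
    """shift in the tool's axes (mm) and turn about tool z (deg) to reach TCP x,y,z and scale yaw"""
    s=arm.read_state(); r=R.from_quat(s["ee_rot"]); m=r.as_matrix(); th=np.arctan2(-m[1,0],-m[0,0])
    print("t",round(s["clock"],2),"tcp",s["position"],"yaw",round(th,4),"tilt(deg)",np.degrees(m[:2,2]),"F",s["contact_force"],"w",round(s["gripper_width"],1))
    print(" shift",r.inv().apply(np.array([x,y,z])-s["position"]),"turn",None if yaw is None else round(-np.degrees(yaw-th),2))
    if yaw is not None:
        w=R.from_euler('z',yaw)*R.from_matrix(np.diag([-1.,1,-1])); print(" shift after turn",w.inv().apply(np.array([x,y,z])-s["position"]))
E
python3 -c "
from h import *
go(522,-363,290,.24)"
```

```text
t 0.3 tcp [ 258.12 -569.04  255.95] yaw 0.4258 tilt(deg) [-0.02  0.04] F [-0.27  0.67  0.13] w 85.4
 shift [-325.42   78.69  -34.01] turn 10.64
 shift after turn [-305.3   137.41  -34.05]
```

```bash
python3 -m pendant '[[0,0,-0.017,0,0,5.3,0.085],[0,0,-0.017,0,0,5.3,0.085],[-0.03,0.0137,0,0,0,0,0.085],[-0.03,0.0137,0,0,0,0,0.085],[-0.03,0.0137,0,0,0,0,0.085],[-0.03,0.0137,0,0,0,0,0.085],[-0.03,0.0137,0,0,0,0,0.085],[-0.03,0.0137,0,0,0,0,0.085],[-0.03,0.0137,0,0,0,0,0.085],[-0.03,0.0137,0,0,0,0,0.085],[-0.03,0.0137,0,0,0,0,0.085],[-0.03,0.0137,0,0,0,0,0.085]]'
python3 -m pendant '[[0,0,0,0,0,0,0.085],[0,0,0,0,0,0,0.085]]'
python3 - <<'E'
from h import *
go(522,-363,290,.24)
d=arm.get_image("wrist"); print(d["xyz"],d["rotation"],d["fx"],d["cx"],d["cy"])
im=d["image"][:,:,::-1].copy()
cv2.imwrite("pics/w1.png",im)
E
```

```text
clock: 1.5
position: [517.8, -363.6, 290.3]
ee_rot: [-0.12, 0.993, 0.0, -0.0]
contact_force: [0.2, -1.0, 0.3]
gripper_width: 84.8
grasp_force: 0.0
clock: 1.7
position: [517.2, -364.0, 290.0]
ee_rot: [-0.121, 0.993, 0.0, -0.0]
contact_force: [-0.1, 0.4, -0.7]
gripper_width: 84.9
grasp_force: 0.0
t 1.7 tcp [ 517.17 -364.04  289.97] yaw 0.2422 tilt(deg) [-0.04  0.01] F [-0.13  0.37 -0.7 ] w 84.9
 shift [-4.94 -0.14 -0.03] turn 0.13
 shift after turn [-4.94 -0.13 -0.03]
[ 442.66 -383.02  406.8 ] [0.61 0.78 0.12 0.09] 295.33655853787315 316.55100243161297 200.4469371472615
```

View pics/w1.png

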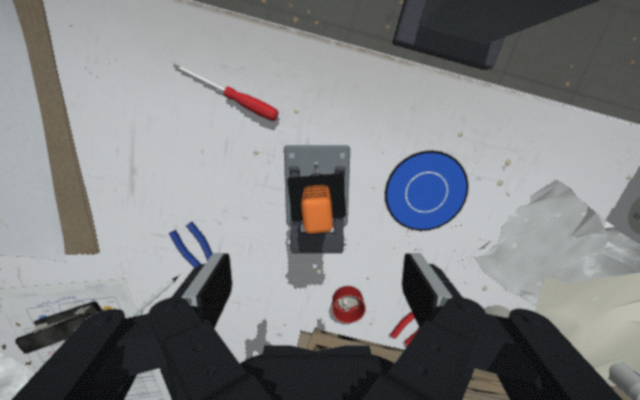

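The wrist view shows the scale's orange grip spanning about (303–333, 185–233), with the stand squarely aligned to the image, so the yaw is right. The near plate corners are at (285,146) and (350,146). I'll refine with this view.

```bash
cat > fit2.py <<'E'
from h import *
from scipy.optimize import least_squares
d=arm.get_image("wrist")
def T(p,x,y,a): return np.asarray(p,float)@R.from_euler('z',a).as_matrix().T+[x,y,0]
h=cv2.cvtColor(d["image"],cv2.COLOR_RGB2HSV); m=(h[...,0]<18)&(h[...,1]>150)&(h[...,2]>40)
c,s,mm=blob(None,m,(285,160,350,250)); b=np.array([s[0],s[1],s[0]+s[2],s[1]+s[3]])-.5; print("box",b,c)
cnt,_=cv2.findContours(mm.astype(np.uint8),cv2.RETR_EXTERNAL,cv2.CHAIN_APPROX_NONE); print(cv2.minAreaRect(cnt[0]))
g=[[x,y,z] for x in(-15,15) for y in(-12,12) for z in(141,189)]
f=lambda p:(lambda q:np.r_[q.min(0),q.max(0)]-b)(proj(d,T(g,p[0],p[1],.24)))
r=least_squares(f,[522,-363]); print("scale",r.x,r.fun)
P=[(-36,45),(-36,-45),(80,45),(80,-45)]; U=np.array([(350,146),(285,146),(343,253),(292,253)])
f=lambda p:(proj(d,T([[*q,6] for q in P],*p))-U).ravel()
r=least_squares(f,[522,-363,.24],loss="soft_l1"); print("plate",r.x,f(r.x))
print("mat",[plane(d,*(blob(None,(d["image"][...,2].astype(int)>d["image"][...,0]+40),(380,140,475,240))[0]),2)])
e=cv2.Canny(d["image"],60,150); np.set_printoptions(linewidth=200)
print([ (y,np.flatnonzero(e[y,275:360])+275) for y in(150,155,160,245)]); print([(x,np.flatnonzero(e[138:262,x])+138) for x in(293,296,300,338,341)])
E
python3 fit2.py
```

```text
box [300.5 184.5 332.5 233.5] [317.01 209.28]
((316.5, 209.0), (48.0, 31.0), 90.0)
scale [ 520.94 -363.98] [ 0.44 -1.   -0.44  0.89]
plate [ 525.86 -361.24    0.24] [  0.9    2.02  -0.9    2.02   5.15 -25.15  -5.33 -25.14]
mat [array([ 512.98, -204.73,    2.  ])]
[(150, array([284, 350])), (155, array([284, 289, 294, 350])), (160, array([284, 350])), (245, array([286, 288, 289, 290, 298, 344]))]
[(293, array([145, 153, 154, 157, 158, 166, 177, 221, 253])), (296, array([145, 166, 173, 177, 221, 223, 224, 253])), (300, array([145, 174, 175, 176, 229, 253])), (338, array([145, 167, 174, 218, 253])), (341, array([145, 166, 173, 218, 253]))]
```

```bash
python3 -m pendant '[[-0.004,0,0.02,0,0,0,0.085],[0,0,0.025,0,0,0,0.085],[0,0,0.025,0,0,0,0.085],[0,0,0.025,0,0,0,0.085],[0,0,0.015,0,0,0,0.085],[0,0,0.010,0,0,0,0.085],[0,0,0,0,0,0,0.085],[0,0,0,0,0,0,0.085]]'
python3 -c "
from h import *
go(521,-363,170,.24)
d=arm.get_image('wrist');cv2.imwrite('pics/w2.png',d['image'][:,:,::-1])"
```

```text
clock: 2.6
position: [520.8, -364.4, 171.2]
ee_rot: [-0.12, 0.993, -0.001, 0.0]
contact_force: [0.7, -0.6, 0.3]
gripper_width: 85.0
grasp_force: 0.0
t 2.6 tcp [ 520.78 -364.36  171.18] yaw 0.2403 tilt(deg) [ 0.06 -0.05] F [ 0.71 -0.61  0.27] w 85.0
 shift [-0.54  1.27  1.18] turn 0.02
 shift after turn [-0.54  1.27  1.18]
```

View pics/w2.png

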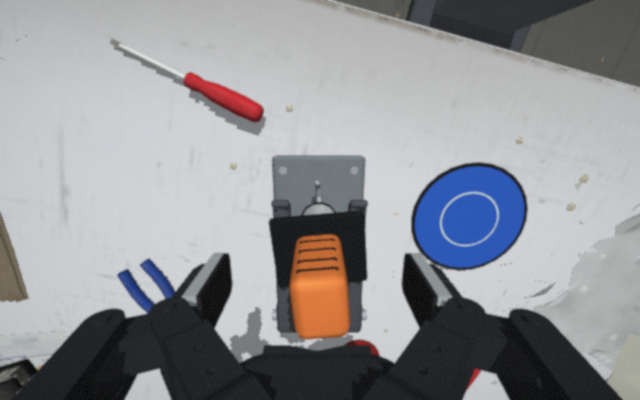

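The flange's front edge runs from (270,217) to (366,210), so the scale is turned about +0.06 rad from the tool. The grip centre is near (322,290), slightly to +y of the pads' midline. I'll correct and close.

```bash
python3 -m pendant '[[0,0.0014,0.001,0,0,-3.6,0.085],[0,0,0,0,0,0,0.05],[0,0,0,0,0,0,0.02],[0,0,0,0,0,0,0.015],[0,0,0,0,0,0,0.015],[0,0,0,0,0,0,0.015],[0,0,0,0,0,0,0.015],[0,0,0,0,0,0,0.015],[0,0,0,0,0,0,0.015]]'
python3 -c "
from h import *
go(521,-363,170,.3); print(arm.read_state()['grasp_force'])"
```

```text
clock: 3.55
position: [520.6, -362.4, 169.7]
ee_rot: [-0.151, 0.988, -0.0, 0.0]
contact_force: [0.3, -0.2, 2.1]
gripper_width: 23.5
grasp_force: 59.2
t 3.55 tcp [ 520.62 -362.41  169.69] yaw 0.3037 tilt(deg) [ 0.04 -0.03] F [ 0.33 -0.18  2.15] w 23.5
 shift [-0.19 -0.68 -0.31] turn 0.21
 shift after turn [-0.19 -0.68 -0.31]
59.161829352378845
```

```bash
python3 -m pendant '[[0,0,-0.01,0,0,0,0.015],[0,0,-0.02,0,0,0,0.015],[0,0,-0.03,0,0,0,0.015],[0,0,-0.03,0,0,0,0.015],[0,0,-0.03,0,0,3,0.015],[0,0,0,0,0,3,0.015],[-0.004,0.02,0,0,0,0,0.015],[-0.005,0.025,0,0,0,0,0.015],[-0.005,0.025,0,0,0,0,0.015],[-0.005,0.025,0,0,0,0,0.015],[-0.005,0.025,0,0,0,0,0.015],[-0.005,0.025,0,0,0,0,0.015]]'
python3 -m pendant '[[-0.005,0.025,0,0,0,0,0.015],[-0.006,0.03,0,0,0,0,0.015],[-0.006,0.03,0,0,0,0,0.015],[-0.006,0.03,0,0,0,0,0.015],[-0.006,0.03,0,0,0,0,0.015],[-0.006,0.03,0,0,0,0,0.015],[-0.006,0.03,0,0,0,0,0.015],[-0.006,0.03,0,0,0,0,0.015],[-0.006,0.03,0,0,0,0,0.015],[-0.006,0.03,0,0,0,0,0.015],[-0.005,0.025,0,0,0,0,0.015],[-0.005,0.025,0,0,0,0,0.015]]'
python3 -m pendant '[[0,0,0,0,0,0,0.015],[0,0,0,0,0,0,0.015],[0,0,0,0,0,0,0.015]]'
python3 - <<'E'
from h import *
go(517,142,290,.2)
d=arm.get_image("wrist");cv2.imwrite("pics/w3.png",d["image"][:,:,::-1]); print(d["xyz"])
E
```

```text
clock: 4.75
position: [519.6, -213.2, 289.1]
ee_rot: [-0.099, 0.995, 0.0, -0.001]
contact_force: [-0.3, 0.9, -1.5]
gripper_width: 23.4
grasp_force: 59.1
clock: 5.95
position: [519.0, 138.5, 289.2]
ee_rot: [-0.099, 0.995, -0.0, -0.001]
contact_force: [1.5, 0.1, -1.3]
gripper_width: 23.2
grasp_force: 59.1
clock: 6.25
position: [519.4, 136.8, 289.2]
ee_rot: [-0.099, 0.995, -0.0, -0.0]
contact_force: [0.2, -0.2, -1.9]
gripper_width: 23.4
grasp_force: 59.2
t 6.25 tcp [519.36 136.8  289.22] yaw 0.1983 tilt(deg) [-0.04 -0.02] F [ 0.22 -0.23 -1.94] w 23.4
 shift [ 1.29  5.57 -0.78] turn -0.09
 shift after turn [ 1.28  5.57 -0.78]
[444.11 121.13 406.09]
```

View pics/w3.png

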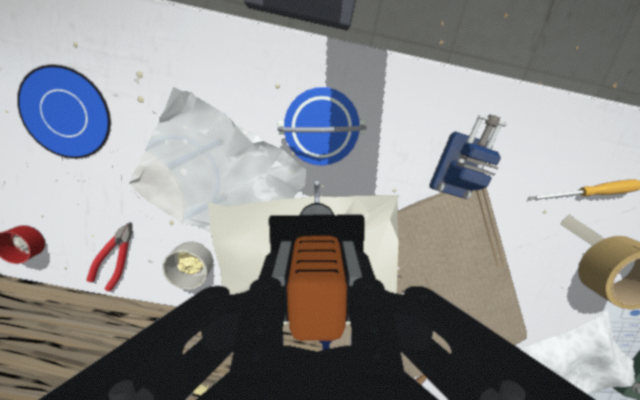

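The wrist view shows the scale held straight, with the hook tip at (318,185). The handle wire runs level from (283,129) to (365,127), and the lid is centred near (321,125). Next I'll estimate the handle height by overlaying models.

```bash
cat > tub.py <<'E'
from h import *
S=arm.get_image("scene"); W=arm.get_image("wrist"); Tp=arm.get_image("top")
S["image"]=cv2.imread("pics/scene0.png")[:,:,::-1]; Tp["image"]=cv2.imread("pics/top0.png")[:,:,::-1]
im=W["image"].astype(int); m=np.zeros(im.shape[:2],np.uint8); m[80:170,275:370]=(im[...,2]>im[...,0]+40)[80:170,275:370]
cs,_=cv2.findContours(m,cv2.RETR_EXTERNAL,cv2.CHAIN_APPROX_NONE); e=cv2.fitEllipse(cv2.convexHull(np.vstack([c for c in cs if len(c)>15])))
print("lid",e,plane(W,*e[0],57))
C=np.array([462.5,131,0]); th=.21
Y=np.array([-26,-13,0,13,26]); Z=np.array([-8,-2,0,-2,-8])
def wire(h): return C+np.c_[-np.sin(th)*Y,np.cos(th)*Y,96+h+Z]
out=[]
for d,(x0,y0,w,hh) in((S,(265,255,60,60)),(W,(270,80,100,100)),(Tp,(190,236,48,48))):
    a=cv2.resize(d["image"][y0:y0+hh,x0:x0+w,::-1],(390,390),interpolation=cv2.INTER_CUBIC); k=390/w
    b=a.copy()
    for h,c in((0,(0,0,255)),(10,(0,255,0)),(20,(0,255,255))):
        for p in proj(d,wire(h)): cv2.circle(b,tuple(np.int32((p-[x0,y0]+.5)*k)),2,c,-1)
    t=np.linspace(0,6.28,40); 
    for p in proj(d,C+np.c_[44*np.cos(t),44*np.sin(t),58+0*t]): cv2.circle(b,tuple(np.int32((p-[x0,y0]+.5)*k)),1,(255,255,255),-1)
    out.append(b if d is not S else np.hstack([a,b]))
cv2.imwrite("pics/ov.png",cv2.resize(np.vstack([out[0],np.hstack(out[1:])]),(600,600)))
E
python3 tub.py
```

```text
lid ((321.1541748046875, 125.5282974243164), (75.92081451416016, 78.91542053222656), 4.560424327850342) [461.41 129.93  57.  ]
```

View pics/ov.png

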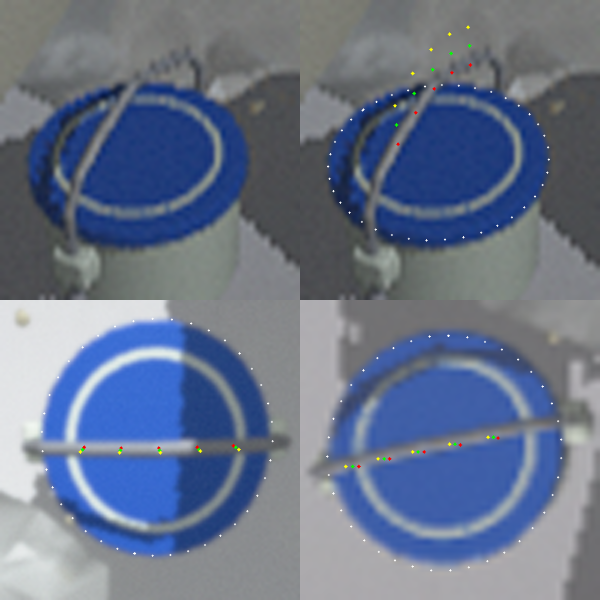

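The overlays put the lid outline on centre (462.5,131). In the scene crop the wire follows the red dots (pull-up about 0–4 mm), and in the other two views it lies on the dots with yaw about 0.22. Now I'll descend beside the bar.

```bash
python3 -m pendant '[[0,0,0,0,0,-1.3,0.015],[0.006,0.003,0,0,0,0,0.015],[0.006,0.003,0,0,0,0,0.015],[0,0,0.015,0,0,0,0.015],[0,0,0.02,0,0,0,0.015],[0,0,0.02,0,0,0,0.015],[0,0,0.012,0,0,0,0.015],[0,0,0.006,0,0,0,0.015],[0,0,0,0,0,0,0.015],[0,0,0,0,0,0,0.015],[0,0,0,0,0,0,0.015]]'
cat >> h.py <<'E'
def feel(n=6):
    f=[]
    for _ in range(n):
        arm.get_image("wrist"); s=arm.read_state(); f.append(np.r_[s["contact_force"],s["wrist_torque"]])
    f=np.array(f); print("F mean",f.mean(0)," sd",f.std(0)[:3])
E
python3 -c "
from h import *
go(462.3,130.5,216.2,.22); feel(6)"
```

```text
clock: 7.55
position: [507.1, 140.9, 217.3]
ee_rot: [-0.111, 0.994, 0.0, 0.001]
contact_force: [-0.2, -0.7, -1.5]
gripper_width: 23.3
grasp_force: 59.2
t 7.55 tcp [507.14 140.93 217.32] yaw 0.2217 tilt(deg) [0.11 0.05] F [-0.17 -0.7  -1.49] w 23.3
 shift [46.04 -0.32  1.03] turn 0.1
 shift after turn [46.04 -0.4   1.12]
F mean [ 0.1  -0.39 -1.16  0.01 -0.01 -0.01]  sd [0.37 0.54 0.63]
```

```bash
python3 -m pendant '[[0.008,0,0.001,0,0,0,0.015],[0.008,0,0,0,0,0,0.015],[0.008,0,0,0,0,0,0.015],[0.008,0,0,0,0,0,0.015],[0.008,0,0,0,0,0,0.015],[0.006,0,0,0,0,0,0.015],[0,0,0,0,0,0,0.015],[0,0,0,0,0,0,0.015]]'
python3 - <<'E'
from h import *
go(462.3,130.5,216.2,.22); feel(4)
D=arm.get_image("scene")["image"][:,:,::-1]; W=arm.get_image("wrist")["image"][:,:,::-1]
f=lambda a:cv2.resize(a,(400,400),interpolation=cv2.INTER_CUBIC)
cv2.imwrite("pics/hk.png",np.hstack([f(D[235:325,250:340]),f(W[130:290,240:400])]))
E
```

```text
clock: 8.65
position: [461.8, 130.7, 215.5]
ee_rot: [-0.111, 0.994, 0.0, 0.0]
contact_force: [0.5, 0.8, -1.5]
gripper_width: 23.5
grasp_force: 59.2
t 8.65 tcp [461.85 130.68 215.53] yaw 0.2219 tilt(deg) [0.04 0.02] F [ 0.47  0.78 -1.55] w 23.5
 shift [-0.4  -0.27 -0.67] turn 0.11
 shift after turn [-0.4  -0.27 -0.67]
F mean [ 0.17 -0.1  -1.4   0.    0.01 -0.  ]  sd [0.34 0.58 0.38]
```

View pics/hk.png

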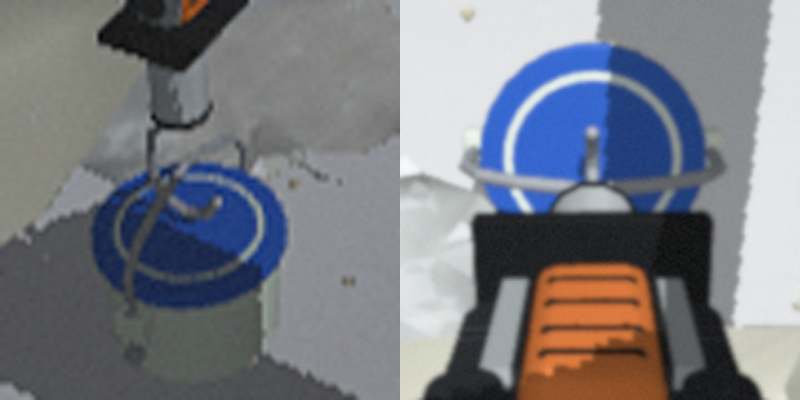

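The hook tip is under the wire in both crops (tip at (215,205) in the left, (593,130) in the right), with no contact force. Now I'll take up the slack.

```bash
python3 -m pendant '[[0,0,-0.005,0,0,0,0.015],[0,0,-0.01,0,0,0,0.015],[0,0,-0.005,0,0,0,0.015],[0,0,-0.004,0,0,0,0.015],[0,0,-0.004,0,0,0,0.015],[0,0,-0.004,0,0,0,0.015],[0,0,-0.002,0,0,0,0.015],[0,0,0,0,0,0,0.015]]'
python3 -c "
from h import *
go(461.8,130.7,250,.22); feel(10)"
```

```text
clock: 9.75
position: [461.8, 130.7, 249.4]
ee_rot: [-0.111, 0.994, 0.0, 0.0]
contact_force: [-0.6, 0.7, -2.9]
gripper_width: 23.8
grasp_force: 59.2
t 9.75 tcp [461.77 130.65 249.45] yaw 0.2216 tilt(deg) [0.01 0.02] F [-0.59  0.67 -2.87] w 23.8
 shift [-0.04  0.04 -0.55] turn 0.09
 shift after turn [-0.04  0.04 -0.55]
F mean [ 0.43  0.63 -2.68  0.26 -0.26  0.  ]  sd [0.47 0.62 0.45]
```

```bash
python3 -m pendant '[[0,0,-0.001,0,0,0,0.015],[0,0,0,0,0,0,0.015],[0,0,0,0,0,0,0.015],[0,0,0,0,0,0,0.015]]'
python3 -c "
from h import *
go(461.8,130.7,250,.22); feel(12); print(arm.read_state()['wrist_torque'])"
```

```text
clock: 10.65
position: [461.7, 130.5, 250.3]
ee_rot: [-0.111, 0.994, 0.0, -0.0]
contact_force: [0.9, 0.6, -3.7]
gripper_width: 23.6
grasp_force: 59.0
t 10.65 tcp [461.71 130.55 250.3 ] yaw 0.2215 tilt(deg) [-0.  0.] F [ 0.92  0.65 -3.66] w 23.6
 shift [-0.12  0.13  0.3 ] turn 0.09
 shift after turn [-0.12  0.13  0.3 ]
F mean [ 0.68  1.03 -2.89  0.33 -0.24 -0.  ]  sd [0.48 0.46 0.6 ]
[ 0.37 -0.19 -0.02]
```

```bash
python3 -m pendant '[[-0.001,0.001,0.001,0,0,0,0.015],[-0.001,0.001,0,0,0,0,0.015],[0,0,0,0,0,0,0.015],[0,0,0,0,0,0,0.015]]'
python3 - <<'E'
from h import *
go(461.8,130.7,250,.22); feel(6)
D={n:arm.get_image(n)["image"][:,:,::-1] for n in("scene","wrist")}
f=lambda a:cv2.resize(a,(400,400),interpolation=cv2.INTER_CUBIC)
cv2.imwrite("pics/hk2.png",np.hstack([f(D["scene"][235:325,250:340]),f(D["wrist"][130:290,240:400])]))
E
```

```text
clock: 11.65
position: [462.7, 132.5, 249.0]
ee_rot: [-0.111, 0.994, -0.001, -0.001]
contact_force: [-0.1, -1.9, -3.2]
gripper_width: 23.6
grasp_force: 59.1
t 11.65 tcp [462.75 132.46 248.95] yaw 0.2215 tilt(deg) [-0.1  -0.08] F [-0.07 -1.93 -3.2 ] w 23.6
 shift [ 1.31 -1.51 -1.04] turn 0.09
 shift after turn [ 1.31 -1.51 -1.05]
F mean [-0.37 -1.69 -2.68 -0.63  0.31  0.01]  sd [0.6  0.48 0.46]
```

View pics/hk2.png

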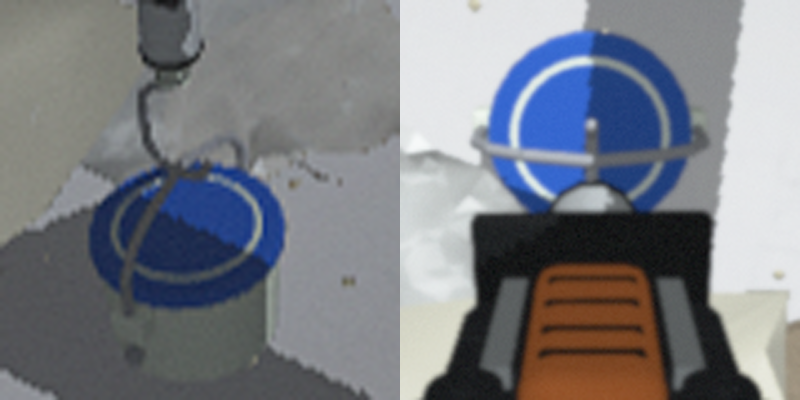

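```bash
python3 -m pendant '[[0.0007,-0.001,0,0,0,0,0.015],[0,0,0,0,0,0,0.015],[0,0,0,0,0,0,0.015],[0,0,0,0,0,0,0.015]]'
python3 -c "
from h import *
go(462.2,131.2,249,.22); feel(10)"
```

```text
clock: 12.45
position: [462.7, 131.8, 249.3]
ee_rot: [-0.111, 0.994, 0.0, -0.0]
contact_force: [-0.7, -1.0, -3.0]
gripper_width: 23.3
grasp_force: 59.1
t 12.45 tcp [462.74 131.81 249.27] yaw 0.2216 tilt(deg) [-0.01 -0.  ] F [-0.69 -0.95 -3.01] w 23.3
 shift [ 0.66 -0.48  0.27] turn 0.09
 shift after turn [ 0.66 -0.48  0.27]
F mean [-0.73 -1.46 -2.81 -0.51  0.45 -0.  ]  sd [0.43 0.47 0.55]
```

```bash
python3 -m pendant '[[0.0008,-0.0008,0,0,0,0,0.015],[0,0,0,0,0,0,0.015],[0,0,0,0,0,0,0.015]]'
python3 -c "
from h import *
go(462.2,131.2,249,.22); feel(5)"
```

```text
clock: 13.25
position: [462.3, 131.0, 249.4]
ee_rot: [-0.111, 0.994, 0.0, 0.0]
contact_force: [-1.4, -0.6, -3.0]
gripper_width: 23.4
grasp_force: 59.1
t 13.25 tcp [462.3  131.04 249.4 ] yaw 0.2216 tilt(deg) [0.03 0.03] F [-1.43 -0.6  -2.96] w 23.4
 shift [0.06 0.18 0.4 ] turn 0.09
 shift after turn [0.06 0.18 0.4 ]
F mean [-1.23 -0.02 -2.88 -0.08  0.39  0.  ]  sd [0.24 0.27 0.46]
```

```bash
python3 -m pendant '[[0.0007,0,0,0,0,0,0.015],[0,0,0,0,0,0,0.015],[0,0,0,0,0,0,0.015]]'
python3 -c "
from h import *
go(462.2,131.2,249,.22); feel(10)"
```

```text
clock: 13.8
position: [461.8, 130.9, 249.5]
ee_rot: [-0.111, 0.994, 0.0, 0.001]
contact_force: [0.1, 0.2, -2.8]
gripper_width: 23.4
grasp_force: 59.1
t 13.8 tcp [461.84 130.91 249.55] yaw 0.2217 tilt(deg) [0.06 0.03] F [ 0.12  0.16 -2.84] w 23.4
 shift [-0.41  0.2   0.55] turn 0.1
 shift after turn [-0.42  0.2   0.55]
F mean [ 0.16  0.31 -2.72  0.12 -0.1  -0.01]  sd [0.33 0.55 0.28]
```

```bash
python3 -m pendant '[[0,0,0,0,0,0,0.015],[0,0,0,0,0,0,0.015],[0,0,0,0,0,0,0.015],[0,0,0,0,0,0,0.015],[0,0,0,0,0,0,0.015],[0,0,0,0,0,0,0.015]]'
cat >> h.py <<'E'
def lid(n="scene"):
    d=arm.get_image(n); im=d["image"].astype(int); p=proj(d,[462,131,65])[0].astype(int) if n=="scene" else proj(d,[462,131,60])[0].astype(int)
    m=np.zeros(im.shape[:2],np.uint8); r=30 if n=="scene" else 26; y0,x0=p[1]-r,p[0]-r
    m[y0:y0+2*r,x0:x0+2*r]=(im[...,2]>im[...,0]+40)[y0:y0+2*r,x0:x0+2*r]
    cs,_=cv2.findContours(m,cv2.RETR_EXTERNAL,cv2.CHAIN_APPROX_NONE); h=cv2.convexHull(np.vstack([c for c in cs if len(c)>12]))
    e=cv2.fitEllipse(h); print(n,"lid",np.array(e[0]),np.array(e[1]),"bbox",cv2.boundingRect(h)); return d,e
E
python3 -c "
from h import *
feel(6); lid('scene'); lid('top')
d=arm.get_image('scene'); print(proj(d,[[462,131,60],[462,131,70]]))"
```

```text
clock: 14.9
position: [461.6, 130.8, 249.3]
ee_rot: [-0.111, 0.994, 0.0, 0.0]
contact_force: [0.6, 0.2, -2.6]
gripper_width: 23.4
grasp_force: 59.1
F mean [ 1.05  0.87 -2.33  0.28 -0.34  0.01]  sd [0.4  0.28 0.3 ]
scene lid [292.23 287.18] [32.43 43.97] bbox (271, 272, 44, 32)
top lid [213.35 259.16] [35.95 36.95] bbox (199, 241, 33, 37)
[[292.41 285.9 ]
 [292.15 282.19]]
```

```bash
python3 -m pendant '[[0,0,-0.003,0,0,0,0.015],[0,0,-0.003,0,0,0,0.015],[0,0,-0.003,0,0,0,0.015],[0,0,-0.003,0,0,0,0.015],[0,0,-0.002,0,0,0,0.015],[0,0,0,0,0,0,0.015],[0,0,0,0,0,0,0.015]]'
python3 -c "
from h import *
feel(6); lid('scene');go(461.8,130.9,249.5)"
```

```text
clock: 16.05
position: [461.4, 130.7, 263.2]
ee_rot: [-0.111, 0.994, 0.0, -0.0]
contact_force: [0.7, 1.3, -4.5]
gripper_width: 23.5
grasp_force: 58.9
F mean [ 0.7   0.59 -4.01  0.25 -0.37  0.  ]  sd [0.47 0.31 0.44]
scene lid [292.2  287.21] [32.43 44.1 ] bbox (271, 272, 44, 32)
t 16.4 tcp [461.45 130.67 263.22] yaw 0.2216 tilt(deg) [-0.01 -0.01] F [ 0.83  0.55 -2.99] w 23.7
 shift [-0.39  0.14 13.72] turn None
```

```bash
python3 -m pendant '[[0,0,-0.003,0,0,0,0.015],[0,0,-0.003,0,0,0,0.015],[0,0,-0.003,0,0,0,0.015],[0,0,-0.001,0,0,0,0.015],[0,0,0,0,0,0,0.015],[0,0,0,0,0,0,0.015]]'
python3 -c "
from h import *
feel(5); lid('scene');go(461.8,130.9,249.5)"
```

```text
clock: 17.0
position: [461.4, 130.7, 273.2]
ee_rot: [-0.111, 0.994, -0.0, -0.0]
contact_force: [0.5, 1.0, -4.6]
gripper_width: 23.3
grasp_force: 58.9
F mean [ 0.35  0.62 -4.91  0.17 -0.25 -0.01]  sd [0.38 0.33 0.25]
scene lid [292.26 287.21] [32.54 43.89] bbox (271, 272, 44, 32)
t 17.3 tcp [461.46 130.68 273.21] yaw 0.2216 tilt(deg) [-0.01 -0.01] F [ 0.74  0.21 -4.97] w 23.3
 shift [-0.39  0.14 23.71] turn None
```

Still standing at 3.6 N. I'll go on in 10 mm steps.

```bash
python3 -m pendant '[[0,0,-0.003,0,0,0,0.015],[0,0,-0.003,0,0,0,0.015],[0,0,-0.003,0,0,0,0.015],[0,0,-0.001,0,0,0,0.015],[0,0,0,0,0,0,0.015],[0,0,0,0,0,0,0.015]]'
python3 -c "
from h import *
feel(4); lid('scene');go(461.8,130.9,249.5)"
```

```text
clock: 17.9
position: [461.4, 130.6, 283.2]
ee_rot: [-0.111, 0.994, -0.0, -0.0]
contact_force: [-0.4, -0.3, -6.2]
gripper_width: 23.4
grasp_force: 58.9
F mean [ 0.5   0.21 -6.14  0.09 -0.15 -0.01]  sd [0.58 0.36 0.32]
scene lid [292.3  287.22] [32.57 43.95] bbox (271, 272, 44, 32)
t 18.15 tcp [461.43 130.65 283.18] yaw 0.2215 tilt(deg) [-0.02 -0.01] F [ 0.02  0.11 -6.25] w 23.1
 shift [-0.42  0.16 33.68] turn None
```

```bash
python3 -m pendant '[[0,0,-0.003,0,0,0,0.015],[0,0,-0.003,0,0,0,0.015],[0,0,-0.003,0,0,0,0.015],[0,0,-0.001,0,0,0,0.015],[0,0,0,0,0,0,0.015],[0,0,0,0,0,0,0.015]]'
python3 -c "
from h import *
feel(4); lid('scene');go(461.8,130.9,249.5)"
```

```text
clock: 18.75
position: [461.4, 130.7, 293.2]
ee_rot: [-0.111, 0.994, -0.0, -0.0]
contact_force: [-0.4, 0.3, -7.9]
gripper_width: 23.3
grasp_force: 59.0
F mean [ 0.16 -0.19 -7.13  0.01 -0.01  0.01]  sd [0.79 0.28 0.41]
scene lid [292.48 287.35] [32.36 43.8 ] bbox (271, 272, 44, 32)
t 19.0 tcp [461.44 130.66 293.22] yaw 0.2216 tilt(deg) [-0.01 -0.01] F [-0.39  0.07 -6.19] w 23.9
 shift [-0.41  0.16 43.72] turn None
```

```bash
python3 -m pendant '[[0,0,-0.003,0,0,0,0.015],[0,0,-0.003,0,0,0,0.015],[0,0,-0.002,0,0,0,0.015],[0,0,0,0,0,0,0.015],[0,0,0,0,0,0,0.015]]'
python3 -c "
from h import *
feel(4); lid('scene');go(461.8,130.9,249.5)"
```

```text
clock: 19.5
position: [461.5, 130.8, 301.4]
ee_rot: [-0.111, 0.994, 0.0, 0.0]
contact_force: [-0.1, -1.3, -6.4]
gripper_width: 23.7
grasp_force: 59.0
F mean [ 0.11 -0.36 -7.96  0.01  0.05 -0.02]  sd [0.16 0.14 0.37]
scene lid [292.27 285.12] [32.36 43.99] bbox (271, 270, 44, 32)
t 19.75 tcp [461.4  130.64 301.15] yaw 0.2216 tilt(deg) [-0.02 -0.01] F [ 0.74 -0.24 -7.95] w 23.4
 shift [-0.47  0.18 51.65] turn None
```

```bash
python3 -m pendant '[[0,0,-0.002,0,0,0,0.015],[0,0,-0.002,0,0,0,0.015],[0,0,-0.002,0,0,0,0.015],[0,0,-0.001,0,0,0,0.015],[0,0,0,0,0,0,0.015],[0,0,0,0,0,0,0.015],[0,0,0,0,0,0,0.015],[0,0,0,0,0,0,0.015]]'
python3 -c "
from h import *
feel(8); lid('scene');lid('scene');go(461.8,130.9,249.5)"
```

```text
clock: 20.55
position: [461.4, 130.7, 308.2]
ee_rot: [-0.111, 0.994, -0.0, -0.0]
contact_force: [-0.9, 0.1, -7.1]
gripper_width: 23.4
grasp_force: 59.0
F mean [-0.3   0.28 -7.51  0.01  0.02 -0.  ]  sd [0.43 0.38 0.48]
scene lid [291.96 282.23] [32.19 44.21] bbox (270, 267, 45, 32)
scene lid [291.93 282.32] [31.99 44.39] bbox (270, 267, 45, 32)
t 21.05 tcp [461.51 130.69 308.32] yaw 0.2216 tilt(deg) [0. 0.] F [ 0.46 -0.28 -7.97] w 23.4
 shift [-0.33  0.14 58.82] turn None
```

```bash
python3 - <<'E'
from h import *
S=arm.get_image("scene");T=arm.get_image("top")
a=cv2.imread("pics/top0.png");b=cv2.imread("pics/scene0.png")
ct=a[180:280,215:335]; H=[]
# warp scene into top through z=0, compare; and overlay the carry path
g=np.stack(np.meshgrid(np.arange(215,335),np.arange(180,280)),-1).reshape(-1,2)
def warp(z):
    P=np.array([plane(T,u,v,z) for u,v in g]); q=proj(S,P).astype(np.float32).reshape(100,120,2)
    return cv2.remap(b,q[...,0],q[...,1],cv2.INTER_LINEAR)
w=[ct,warp(0),warp(15),warp(30)]
for i in(0,1):
    for t in np.linspace(0,1,40):
        for o in(-46,0,46):
            p=proj(T,np.array([461+53.*t+o*.99,131-334*t+o*.16,0 if 1 else 0]))[0]-[215,180]
            if i==0 and 0<=p[0]<119 and 0<=p[1]<99: w[0][int(p[1]),int(p[0])]=(0,0,255)
w=[cv2.resize(x,(384,300),interpolation=cv2.INTER_CUBIC) for x in w]
cv2.imwrite("pics/bag.png",np.vstack([np.hstack(w[:2]),np.hstack(w[2:])]))
E
```

```text
(no output)
```

View pics/bag.png

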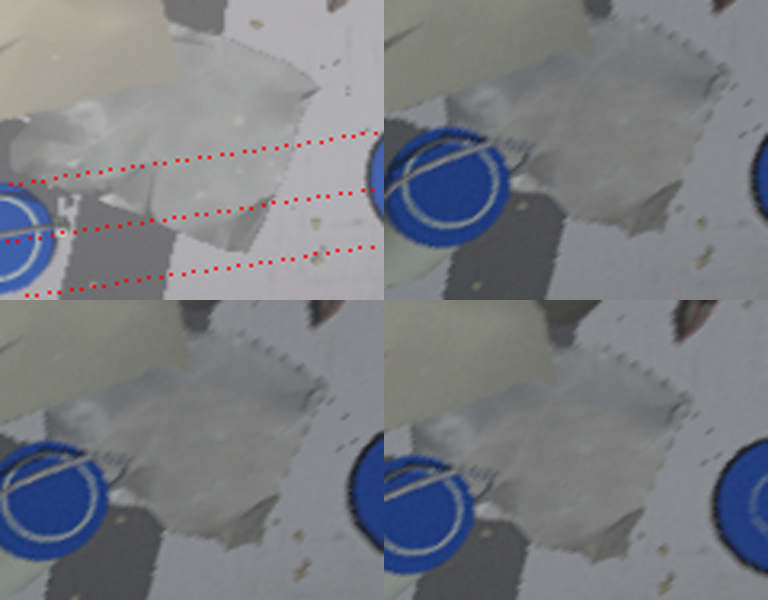

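The top and warped-scene comparison shows the crumpled bag has relief of about 15–20 mm, with its lower tip at crop (245,252), and the straight path crosses it. I'll detour on the robot's side, after one more hold.

```bash
python3 -m pendant '[[0,0,0,0,0,0,0.015],[0,0,0,0,0,0,0.015],[0,0,0,0,0,0,0.015],[0,0,0,0,0,0,0.015]]' | head -2
python3 -m pendant '[[0.001,0.0002,0,0,0,0,0.015],[0.002,0.0004,0,0,0,0,0.015],[0.0039,0.0009,0,0,0,0,0.015],[0.0058,0.0013,0,0,0,0,0.015],[0.0078,0.0018,0,0,0,0,0.015],[0.0078,0.0018,0,0,0,0,0.015],[0.0078,0.0018,0,0,0,0,0.015],[0.0078,0.0018,0,0,0,0,0.015],[0.0058,0.0013,0,0,0,0,0.015],[0.0039,0.0009,0,0,0,0,0.015],[0.003,0.0007,0,0,0,0,0.015],[0.002,0.0004,0,0,0,0,0.015]]'
python3 -c "
from h import *
go(401,-70,308.3,.2216);lid('scene')"
```

```text
clock: 21.55
position: [461.5, 130.7, 308.3]
clock: 22.75
position: [401.3, 130.9, 308.4]
ee_rot: [-0.111, 0.994, 0.0, 0.0]
contact_force: [-0.7, -0.6, -7.3]
gripper_width: 23.2
grasp_force: 59.0
t 22.75 tcp [401.27 130.87 308.4 ] yaw 0.2217 tilt(deg) [0.02 0.01] F [-0.71 -0.55 -7.25] w 23.2
 shift [  44.45 -195.89    0.07] turn 0.01
 shift after turn [  44.42 -195.9     0.1 ]
scene lid [310.91 297.92] [32.77 38.89] bbox (292, 281, 30, 33)
```

```bash
python3 -m pendant '[[0.0004,-0.002,0,0,0,0,0.015],[0.0009,-0.0039,0,0,0,0,0.015],[0.0013,-0.0058,0,0,0,0,0.015],[0.0018,-0.0078,0,0,0,0,0.015],[0.0022,-0.0098,0,0,0,0,0.015],[0.0022,-0.0098,0,0,0,0,0.015],[0.0022,-0.0098,0,0,0,0,0.015],[0.0022,-0.0098,0,0,0,0,0.015],[0.0022,-0.0098,0,0,0,0,0.015],[0.0022,-0.0098,0,0,0,0,0.015],[0.0022,-0.0098,0,0,0,0,0.015],[0.0022,-0.0098,0,0,0,0,0.015]]' | head -2
python3 -m pendant '[[0.0022,-0.0098,0,0,0,0,0.015],[0.0022,-0.0098,0,0,0,0,0.015],[0.0022,-0.0098,0,0,0,0,0.015],[0.0022,-0.0098,0,0,0,0,0.015],[0.0022,-0.0098,0,0,0,0,0.015],[0.0022,-0.0098,0,0,0,0,0.015],[0.0022,-0.0098,0,0,0,0,0.015],[0.0022,-0.0098,0,0,0,0,0.015],[0.0018,-0.0078,0,0,0,0,0.015],[0.0013,-0.0058,0,0,0,0,0.015],[0.0009,-0.0039,0,0,0,0,0.015],[0.0004,-0.002,0,0,0,0,0.015]]'
python3 -c "
from h import *
go(514.5,-203.8,308.3,.2216)"
```

```text
clock: 24.0
position: [401.5, 29.6, 308.3]
clock: 25.2
position: [401.5, -70.2, 308.3]
ee_rot: [-0.11, 0.994, 0.0, -0.0]
contact_force: [0.7, -0.6, -7.2]
gripper_width: 23.3
grasp_force: 59.1
t 25.2 tcp [401.53 -70.21 308.28] yaw 0.2213 tilt(deg) [-0.  0.] F [ 0.71 -0.61 -7.21] w 23.3
 shift [ -80.9  -155.12   -0.03] turn -0.02
 shift after turn [ -80.85 -155.15   -0.02]
```

```bash
python3 -m pendant '[[-0.0009,-0.0018,0,0,0,0,0.015],[-0.0019,-0.0035,0,0,0,0,0.015],[-0.0028,-0.0053,0,0,0,0,0.015],[-0.0037,-0.0071,0,0,0,0,0.015],[-0.0046,-0.0089,0,0,0,0,0.015],[-0.0046,-0.0089,0,0,0,0,0.015],[-0.0046,-0.0089,0,0,0,0,0.015],[-0.0046,-0.0089,0,0,0,0,0.015],[-0.0046,-0.0089,0,0,0,0,0.015],[-0.0046,-0.0089,0,0,0,0,0.015],[-0.0046,-0.0089,0,0,0,0,0.015],[-0.0046,-0.0089,0,0,0,0,0.015]]' | head -2
python3 -m pendant '[[-0.0046,-0.0089,0,0,0,0,0.015],[-0.0046,-0.0089,0,0,0,0,0.015],[-0.0046,-0.0089,0,0,0,0,0.015],[-0.0046,-0.0089,0,0,0,0,0.015],[-0.0046,-0.0089,0,0,0,0,0.015],[-0.0037,-0.0071,0,0,0,0,0.015],[-0.0034,-0.0059,0,0,0,0,0.015],[-0.0028,-0.0053,0,0,0,0,0.015],[-0.0019,-0.0035,0,0,0,0,0.015],[-0.0009,-0.0018,0,0,0,0,0.015],[0,0,0,0,0,0,0.015],[0,0,0,0,0,0,0.015]]'
python3 - <<'E'
from h import *
go(514.5,-203.8,308.3,.2216); feel(5)
# mat vs lid in top and scene images, lid taken at z 57+12
for n in("top","scene"):
    d=arm.get_image(n); im=d["image"].astype(int); c=proj(d,[514.5,-204,40])[0].astype(int); r=40
    m=np.zeros(im.shape[:2],np.uint8); m[c[1]-r:c[1]+r,c[0]-r:c[0]+r]=(im[...,2]>im[...,0]+40)[c[1]-r:c[1]+r,c[0]-r:c[0]+r]
    cv2.imwrite(f"pics/p_{n}.png",cv2.resize(d["image"][c[1]-r:c[1]+r,c[0]-r:c[0]+r,::-1],(400,400),interpolation=cv2.INTER_CUBIC))
a=[cv2.imread(f"pics/p_{n}.png") for n in("top","scene")]; cv2.imwrite("pics/place.png",np.hstack(a))
E
```

```text
clock: 26.4
position: [466.6, -147.2, 308.2]
clock: 27.6
position: [515.7, -204.9, 308.3]
ee_rot: [-0.111, 0.994, 0.0, -0.0]
contact_force: [0.6, 0.1, -7.5]
gripper_width: 23.1
grasp_force: 59.1
t 27.6 tcp [ 515.68 -204.93  308.34] yaw 0.2218 tilt(deg) [-0.01  0.01] F [ 0.6   0.14 -7.54] w 23.1
 shift [0.9  1.36 0.04] turn 0.01
 shift after turn [0.9  1.36 0.04]
F mean [-0.02 -0.17 -7.17  0.02  0.04 -0.01]  sd [0.27 0.6  0.33]
```

```bash
python3 -m pendant '[[0,0.001,0.002,0,0,0,0.015],[0,0,0.002,0,0,0,0.015],[0,0,0.002,0,0,0,0.015],[0,0,0.0015,0,0,0,0.015],[0,0,0.001,0,0,0,0.015],[0,0,0.001,0,0,0,0.015],[0,0,0.001,0,0,0,0.015],[0,0,0.001,0,0,0,0.015],[0,0,0.001,0,0,0,0.015],[0,0,0.001,0,0,0,0.015],[0,0,0.001,0,0,0,0.015],[0,0,0.001,0,0,0,0.015]]' | head -4
python3 -m pendant '[[0,0,0.001,0,0,0,0.015],[0,0,0.002,0,0,0,0.015],[0,0,0.003,0,0,0,0.015],[0,0,0.003,0,0,0,0.015],[0,0,0.003,0,0,0,0.015],[0,0,0.003,0,0,0,0.015],[0,0,0.003,0,0,0,0.015],[0,0,0.002,0,0,0,0.015],[0,0,0,0,0,0,0.015]]' | head -4
python3 -c "
from h import *
feel(5);go(515,-204,217.5,.2216)"
```

```text
clock: 29.15
position: [515.6, -204.1, 292.8]
ee_rot: [-0.111, 0.994, -0.0, 0.0]
contact_force: [0.4, -0.3, -6.7]
clock: 30.05
position: [515.6, -204.1, 272.6]
ee_rot: [-0.111, 0.994, 0.0, -0.0]
contact_force: [-0.3, 1.5, -4.8]
F mean [-0.42  0.69 -4.79  0.34  0.1   0.02]  sd [0.48 0.31 0.24]
t 30.3 tcp [ 515.67 -204.11  272.99] yaw 0.2216 tilt(deg) [ 0.02 -0.  ] F [ 0.08  1.07 -4.8 ] w 23.0
 shift [ 0.64  0.26 55.49] turn 0.0
 shift after turn [ 0.63  0.26 55.49]
```

```bash
python3 -m pendant '[[0,0.0005,0.003,0,0,0,0.015],[0,0,0.004,0,0,0,0.015],[0,0,0.004,0,0,0,0.015],[0,0,0.004,0,0,0,0.015],[0,0,0.004,0,0,0,0.015],[0,0,0.004,0,0,0,0.015],[0,0,0.004,0,0,0,0.015],[0,0,0.003,0,0,0,0.015],[0,0,0,0,0,0,0.015]]' | head -4
python3 -c "
from h import *
feel(4)"
python3 -m pendant '[[0,0,0.004,0,0,0,0.015],[0,0,0.005,0,0,0,0.015],[0,0,0.005,0,0,0,0.015],[0,0,0.005,0,0,0,0.015],[0,0,0.004,0,0,0,0.015],[0,0,0.002,0,0,0,0.015],[0,0,0,0,0,0,0.015],[0,0,0,0,0,0,0.015]]' | head -4
python3 - <<'E'
from h import *
feel(8);go(515,-204,217.5,.2216)
d=arm.get_image("wrist"); im=d["image"].astype(int); hsv=cv2.cvtColor(d["image"],cv2.COLOR_RGB2HSV)
# the lid: blue, nearest the projected spot
c=proj(d,[515,-204,62])[0]; print(c)
E
```

```text
clock: 31.2
position: [515.6, -203.7, 242.6]
ee_rot: [-0.111, 0.994, -0.0, 0.0]
contact_force: [-1.0, 0.3, -2.3]
F mean [-0.2   0.2  -1.92 -0.03  0.09 -0.  ]  sd [0.14 0.44 0.31]
clock: 32.2
position: [515.6, -203.7, 217.9]
ee_rot: [-0.111, 0.994, -0.0, 0.0]
contact_force: [-0.3, -1.3, -2.0]
F mean [ 0.06  0.14 -1.45 -0.01  0.   -0.01]  sd [0.35 0.36 0.44]
t 32.6 tcp [ 515.51 -203.6   217.91] yaw 0.2216 tilt(deg) [ 0.01 -0.  ] F [ 0.22  0.29 -1.12] w 23.2
 shift [ 0.59 -0.27  0.41] turn -0.0
 shift after turn [ 0.59 -0.27  0.41]
[316.71 191.85]
```

```bash
python3 -m pendant '[[-0.004,0,0,0,0,0,0.015],[-0.005,0,0,0,0,0,0.015],[-0.005,0,0,0,0,0,0.015],[-0.004,0,0,0,0,0,0.015],[0,0,0,0,0,0,0.015]]' | head -4
python3 -c "
from h import *
feel(3)"
python3 -m pendant '[[-0.004,0,0,0,0,0,0.015],[-0.005,0,0,0,0,0,0.015],[-0.006,0,0,0,0,0,0.015],[-0.006,0,0,0,0,0,0.015],[-0.006,0,0,0,0,0,0.015],[-0.006,0,0,0,0,0,0.015],[0,0,0,0,0,0,0.015],[0,0,0,0,0,0,0.015]]' | head -4
python3 - <<'E'
from h import *
feel(3);go(520.6,-362.4,290,.3037)
for n in("top","scene"):
    d=arm.get_image(n); im=d["image"].astype(int); c=proj(d,[515,-204,62])[0]; 
    m=(im[...,2]>im[...,0]+40).astype(np.uint8); k=int(26); x,y=c.astype(int); 
    M=np.zeros_like(m); M[y-60:y+60,x-60:x+60]=m[y-60:y+60,x-60:x+60]
    cs,_=cv2.findContours(M,cv2.RETR_EXTERNAL,cv2.CHAIN_APPROX_NONE)
    print(n,"expected lid",c,"mat",proj(d,[515,-204,2])[0],[cv2.boundingRect(q) for q in cs if len(q)>20])
    np.save(f"pics/{n}_f.npy",d["image"])
E
```

```text
clock: 33.15
position: [533.7, -199.5, 217.6]
ee_rot: [-0.111, 0.994, -0.0, -0.0]
contact_force: [-0.3, 0.9, -2.4]
F mean [ 0.47  0.37 -1.21 -0.02  0.02 -0.02]  sd [0.53 0.53 0.17]
clock: 34.1
position: [565.3, -192.3, 217.6]
ee_rot: [-0.111, 0.994, 0.0, -0.0]
contact_force: [-0.7, 0.4, -2.2]
F mean [-0.43  0.07 -1.7   0.02  0.02 -0.03]  sd [0.48 0.34 0.42]
t 34.25 tcp [ 565.   -192.45  217.82] yaw 0.2215 tilt(deg) [-0.01  0.  ] F [-1.    0.54 -1.31] w 23.3
 shift [  80.66 -156.04  -72.18] turn -4.71
 shift after turn [  93.2  -148.89  -72.18]
top expected lid [354.94 238.57] mat [352.93 239.71] [(331, 220, 45, 42)]
scene expected lid [374.09 203.27] mat [373.17 222.93] [(352, 215, 44, 22), (356, 195, 14, 18), (366, 193, 26, 23), (374, 152, 12, 7)]
```

```bash
python3 -m pendant '[[0,0,-0.01,0,0,0,0.015],[0,0,-0.018,0,0,0,0.015],[0,0,-0.018,0,0,-2.4,0.015],[0,0,-0.018,0,0,-2.3,0.015],[0,0,-0.018,0,0,0,0.015],[0.007,-0.0115,0,0,0,0,0.015],[0.0125,-0.02,0,0,0,0,0.015],[0.0125,-0.02,0,0,0,0,0.015],[0.0125,-0.02,0,0,0,0,0.015],[0.0125,-0.02,0,0,0,0,0.015],[0.0125,-0.02,0,0,0,0,0.015],[0.0125,-0.02,0,0,0,0,0.015]]' | head -2
python3 -m pendant '[[0.0075,-0.012,0,0,0,0,0.015],[0.0037,-0.0054,0,0,0,0,0.015],[0,0,0,0,0,0,0.015],[0,0,0,0,0,0,0.015],[0,0,0,0,0,0,0.015]]' | head -2
python3 -c "
from h import *
go(520.6,-362.4,169.7,.3037); feel(3)"
```

```text
clock: 35.55
position: [525.3, -343.8, 299.2]
clock: 36.05
position: [521.1, -361.6, 299.9]
t 36.05 tcp [ 521.14 -361.58  299.92] yaw 0.3048 tilt(deg) [0.01 0.  ] F [-0.53  0.05 -1.42] w 23.3
 shift [  0.78  -0.62 130.22] turn 0.06
 shift after turn [  0.76  -0.62 130.22]
F mean [-0.05 -0.39 -0.9   0.03  0.01 -0.  ]  sd [0.42 0.87 0.07]
```

```bash
python3 -m pendant '[[0.0008,-0.0006,0.01,0,0,0,0.015],[0,0,0.02,0,0,0,0.015],[0,0,0.02,0,0,0,0.015],[0,0,0.02,0,0,0,0.015],[0,0,0.02,0,0,0,0.015],[0,0,0.015,0,0,0,0.015],[0,0,0.01,0,0,0,0.015],[0,0,0.005,0,0,0,0.015],[0,0,0,0,0,0,0.015]]' | head -4
python3 -c "
from h import *
feel(3)"
python3 -m pendant '[[0,0,0.003,0,0,0,0.015],[0,0,0.003,0,0,0,0.015],[0,0,0.002,0,0,0,0.015],[0,0,0.001,0,0,0,0.015],[0,0,0.001,0,0,0,0.015],[0,0,0,0,0,0,0.015],[0,0,0,0,0,0,0.015]]' | head -4
python3 -c "
from h import *
feel(4);go(520.6,-362.4,169.7,.3037)"
```

```text
clock: 37.1
position: [520.1, -363.0, 179.2]
ee_rot: [-0.151, 0.988, 0.0, -0.0]
contact_force: [-0.5, 0.2, -2.1]
F mean [-0.1   0.07 -1.33  0.01  0.   -0.05]  sd [0.31 0.48 0.19]
clock: 37.95
position: [520.3, -363.2, 169.8]
ee_rot: [-0.151, 0.989, -0.0, 0.0]
contact_force: [0.1, 0.3, -1.1]
F mean [-0.05 -0.18 -1.25  0.02  0.02 -0.02]  sd [0.56 0.34 0.66]
t 38.15 tcp [ 520.25 -363.17  169.82] yaw 0.3037 tilt(deg) [ 0. -0.] F [-1.01 -0.32 -1.25] w 23.2
 shift [-0.56  0.63  0.12] turn -0.0
 shift after turn [-0.56  0.63  0.12]
```

```bash
python3 -m pendant '[[-0.0005,0.0005,0.0005,0,0,0,0.015],[0,0,0.0004,0,0,0,0.015],[0,0,0,0,0,0,0.015]]' | head -4
python3 -c "
from h import *
feel(5);go(520.6,-362.4,169.7,.3037)"
```

```text
clock: 38.45
position: [520.6, -362.9, 169.7]
ee_rot: [-0.151, 0.988, -0.0, 0.0]
contact_force: [-1.5, -0.4, 3.5]
F mean [-2.4  -1.11  4.32 -0.13  0.64  0.02]  sd [0.71 0.34 0.76]
t 38.7 tcp [ 520.6  -362.87  169.72] yaw 0.3038 tilt(deg) [ 0.03 -0.05] F [-3.21 -1.49  5.13] w 23.4
 shift [-0.14  0.45  0.02] turn 0.01
 shift after turn [-0.14  0.45  0.02]
```

```bash
python3 -m pendant '[[0,0,-0.0003,0,0,0,0.015],[0,0,0,0,0,0,0.035],[0,0,0,0,0,0,0.06],[0,0,0,0,0,0,0.085],[0,0,0,0,0,0,0.085],[0,0,0,0,0,0,0.085],[0,0,0,0,0,0,0.085],[0,0,0,0,0,0,0.085]]'
python3 -m pendant '[[0,0,-0.005,0,0,0,0.085],[0,0,-0.015,0,0,0,0.085],[0,0,-0.02,0,0,0,0.085],[0,0,-0.02,0,0,0,0.085],[0,0,-0.02,0,0,0,0.085],[0,0,-0.02,0,0,0,0.085],[0,0,-0.02,0,0,0,0.085],[0,0,0,0,0,0,0.085],[0,0,0,0,0,0,0.085],[0,0,0,0,0,0,0.085]]' | head -2
python3 - <<'E'
from h import *
d=arm.get_image("wrist")
from scipy.optimize import least_squares
h=cv2.cvtColor(d["image"],cv2.COLOR_RGB2HSV); m=(h[...,0]<18)&(h[...,1]>150)&(h[...,2]>40)
q=proj(d,[521,-363,175])[0].astype(int); c,s,_=blob(None,m,(q[0]-45,q[1]-60,q[0]+45,q[1]+60)); b=np.array([s[0],s[1],s[0]+s[2],s[1]+s[3]])-.5
g=np.array([[x,y,z] for x in(-15,15) for y in(-12,12) for z in(-21,27)])@R.from_euler('z',.3).as_matrix().T
for z in(162,170):
    f=lambda p:(lambda q:np.r_[q.min(0),q.max(0)]-b)(proj(d,g+[p[0],p[1],z])); r=least_squares(f,[521,-363]); print(z,r.x,r.fun)
# lid/mat in the wrist view
im=d["image"].astype(int); mm=(im[...,2]>im[...,0]+40); p=proj(d,[515,-204,30])[0].astype(int); print(p,proj(d,[[515,-204,60],[515,-204,2]]))
for n in("wrist","top"):
    D=arm.get_image(n); I=D["image"].astype(int); p=proj(D,[515,-204,60])[0]; r=60 if n=="wrist" else 24
    print(n,p,blob(None,I[...,2]>I[...,0]+40,(max(0,int(p[0])-r),max(0,int(p[1])-r),int(p[0])+r,int(p[1])+r))[:2])
E
```

```text
clock: 39.5
position: [520.6, -362.5, 169.2]
ee_rot: [-0.151, 0.988, 0.0, 0.0]
contact_force: [-0.4, 0.2, -0.4]
gripper_width: 85.0
grasp_force: 0.0
clock: 40.5
position: [520.1, -362.2, 288.1]
162 [ 521.19 -362.96] [ 0.24 -1.09 -0.24  0.99]
170 [ 518.58 -363.77] [-0.38 -2.01  0.38  1.84]
[430 202] [[439.85 209.8 ]
 [423.51 196.5 ]]
wrist [439.91 209.91] (array([425.44, 193.95]), array([ 384,  157,   92,   87, 3074], dtype=int32))
top [354.87 238.61] (array([337.31, 232.14]), array([331, 219,  16,  32, 207], dtype=int32))
```

```bash
python3 -c "
from bench import arm
print(arm.job_done())"
```

```text
the job is handed in; nothing more can be done
None
```

The job is handed in: I weighed the tub (about 6 N), set it down on the mat within a few mm of its centre by the camera check, and hung the scale back in its stand about where it started; no verdict was shown.

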